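# Load the flashing jig and press its plunger to the second stop

## Robot

A 7-joint arm with a two-finger parallel gripper is mounted at the origin on the work surface. World frame = base frame: x ahead of the robot, y to its left, z up, the work surface at z = 0. Lengths are in m, angles in rad, forces in N, time in s.
With the tool pointing down it reaches from about 0.4 to 0.85 m from the base axis. Payload 10.4 kg.
Tool frame: the origin (TCP) lies between the finger pads; the fingertips stand 22 mm ahead of it and the grasp point (between the pads) lies 3 mm ahead of it; z points along the fingers, y is the line along which they close (so a half turn about z gives the same grasp; the last joint's range is limited). The gripper opens to 85 mm and grips with 20 to 120 N. Pads are 22 mm wide; open, the fingers measure 114 mm over their backs; the gripper's body (76 mm by 85 mm) begins 54 mm behind the grasp point. The pads swing forward as they close: fully open they stand 13 mm farther back than shut.
Start: joints at [1.191, 0.332, -0.065, 1.46, 0.022, 1.35, -0.088], TCP at [0.218, -0.586, 0.253] pointing down, gripper open.
Joint ranges: [-2.6, 2.6], [-0.5, 2.12], [-1.47, 1.34], [0.16, 2.42], [-1.27, 4.41], [0.06, 2.06], [-2.6, 2.6]. Speed limits (rad/s): [2.22, 2.22, 2.79, 2.79, 3.14, 3.14, 3.14].

## Interface

Orientations are given as a unit quaternion [x, y, z, w].
In Python, from workcell import manip, camera, ticket, boxes_of, outline_of gives the robot as it stands.
- The arm moves only by the tool carry_out, never from a script. Its argument "deltas" is a list of rows, each a list of 5 numbers: the shift along the tool's x, y, z as a fraction of full scale, then the turn about the tool's z as a fraction of full scale, then the opening, from -1 (shut) to 1 (fully open), so that 0 is half open. In form: [[tx, ty, tz, spin, gripper], ...]. A call has 1 to 20 rows; each row is the pose to reach, as a shift and turn from the pose commanded when the call began, along the tool's axes at that moment; what a row does not reach only later rows make up. Full scale, the value 1, is 150 mm for a shift and 30 degrees for a turn. A row lasts 1/8 s, in which the tool goes at most 62.5 mm and 10.7 degrees, less where a joint would pass 70% of its speed; a pose out of reach is approached as far as the arm can. A call with a number of a shift or a turn outside -1 to 1 is refused whole. A call with a gripper value outside its range is refused whole. The fingers move at their own pace and stop on an object; "force" is the grip in N (left out, the last holds). Time passes only in rows, so rows that repeat a pose let the fingers close. It gives the time, the measured TCP pose, the force, the opening and the grip force at its end, in the units of the state.
- manip.get_obs(): the state, without advancing time (a new reading comes with each control period).
- camera(name): name is "scene" or "top" or "wrist"; returns a dict with "img" (480x640x3 uint8, red, green, blue), "depth" (480x640 float32, m along the optical axis (not along the pixel's ray), 0 where there is no reading), "vertical_fov" (degrees; the focal length in pixels is half the picture's height over the tangent of half this angle, whatever the lens; pixels are square), "cx", "cy" (the principal point, pixels), "R" (3x3) and "t" (3): a world point X has camera coordinates R X + t. Camera axes: x right, y down, z forward; pixel columns grow to the right and rows downward; lengths in m; the calibration is good to about 2 mm. A picture is of the moment at which its call begins.
- ticket.hand_in(): hands the job in; it is judged then, once.
Trained networks look in a picture, given as the dict that the camera call returned (one of the last four; its "shot" number tells which), for a name from the list of things; names that differ only in an ending like _2 or _b are one class to them, and where a whole thing is asked for, a point or a joint stands for the part that bears it (a point fixed in the world has none). Each returns a list of dicts, best first, with "conf" (0 to 1); they miss things now and then, are a little off and sometimes report something else, mostly with a low value. They report only what shows in the picture. A call takes as long as a camera call. They do not tell look-alikes from the thing itself.
- boxes_of(query, picture): "position" ([x, y, z] in m, in world coordinates, good to about 4 mm: the middle of the surface that is visible of it).
- outline_of(query, picture): "region" (480x640 bool, what is visible of it).
The state is a dict: "clock": time; "joint_pos": joint angles; "joint_velocities": joint speeds; "tau": joint torques, N m; "position": TCP position; "ee_rot": TCP orientation; "ft_force": force on the tool from outside, world axes, zero at the start; "torque": the same for the moment, N m; "grip_width": opening from 0.0 (shut) to 1.0 (fully open); "grasp_force": force on a finger pad.
Only numpy, scipy, OpenCV 4.12 (cv2) and the standard library are available. Lean on these libraries where they do the work, as an engineer would, in place of code of your own. Each camera call takes 0.05 s, during which the arm holds its last target. There are 200 camera calls.

## Task

Stand the orange controller module gently in the black-lipped tray of the grey flashing jig and let go of it. Then press the jig's red plunger cap straight down, through its soft first stop, all the way to the stiff second stop, and let it spring fully back up. Leave the blue module where it is, and the orange one in the tray.

Things in the scene. Friction and masses are not known exactly. Their poses are not given: they have to be found in the camera images.
- module_orange: Orange drone controller module, a box 60 (its x) x 40 (its y) x 40 mm high, 60 to 130 g, black board on top; loose, upright on the bench, turned up to 35 degrees. Origin: centre of its underside, z up. Grip it across the 40 mm width on its upper 25 mm; over the tray, fingertips more than 5 mm above the floor clear the lip.
- module_blue: The same module in blue, origin and axes alike; it may stand on either of the two module places. Not to be moved.
- tray (a point): Centre of the white tray floor of the fixed grey jig, 36 mm above the bench; z up, x and y along the jig's sides. A black lip 5 mm high, 4 mm thick surrounds it, inside 90 (x) by 72 mm (y): a module fits at any yaw. The jig's plinth is 130 (x) by 270 mm (y), its centre 70 mm to -y of this point, the plunger's axis 150 mm to -y.
- plunger_top (a point): Centre of the top of the red plunger cap, a disc 44 mm across over a silvery boss; axes as the tray's. At rest 96 mm above the bench. Pressed down: 10 mm soft (2 to 5 N), then the first stop, where 8 N are needed to go on; 8 mm more on a stiffer spring (8 to 14 N) to the second stop, a hard end 18 mm below rest. Up to 25 N does no harm. It springs back by itself.
Things that resemble listed ones, but are neither listed nor needed, are in the scene too. What is shaped like the module_orange but green is not meant.

How it is judged:
By the outcome, as a careful person would: the job done as asked, in the order asked, and still so for the second after the job is handed in, with the robot touching nothing.
It also fails if it takes over 45 s, if anything falls off the work surface, if the arm or the gripper's body presses on something with over 40 N, if the wrist force passes 120 N, or if a joint passes its speed limit or range.

## Working session

There is one attempt and no reset: what is moved stays moved. The work goes in short steps, Python scripts to look and compute and a tool call to move; the robot and the scene stay as the last step left them, time stands still between calls to the robot, and variables do not carry over. Pictures are saved under pics/ and viewed, at most 10 in all, crops included, and the job is handed in when it is done.

Besides the shell and the picture viewer there is one more tool, called after "Request:" by a JSON object that holds its "op" and its "data". carry_out: Moves the arm, as the interface text tells. Its arguments: {"type":"object","properties":{"deltas":{"type":"array","items":{"type":"array","items":{"type":"number"}}},"force":{"type":"number"}},"required":["deltas"]}

```bash
mkdir -p pics; cat > h.py <<'E'
import numpy as np, cv2
from workcell import manip, camera, ticket, boxes_of, outline_of
def cloud(p):
    f=240/np.tan(np.radians(p["vertical_fov"])/2)
    v,u=np.mgrid[:480,:640]; d=p["depth"]
    c=np.stack([(u-p["cx"])/f*d,(v-p["cy"])/f*d,d],-1)
    return (c-p["t"])@p["R"]
def save(p,n): cv2.imwrite(f"pics/{n}.png",p["img"][:,:,::-1])
E
python3 - <<'E'
from h import *
o=manip.get_obs(); print(o["position"],o["ee_rot"],o["grip_width"],o["clock"])
for n in ["top","scene"]:
    p=camera(n); save(p,n+"1")
    for q in ["module_orange","module_blue","tray","plunger_top"]:
        print(n,q,[(np.round(b["position"],3).tolist(),round(b["conf"],2)) for b in boxes_of(q,p)])
E
```

```text
[ 0.21819995 -0.58530707  0.25250412] [ 9.84122047e-01  1.77491629e-01 -1.56277434e-04 -7.02908696e-04] 0.9991477564048358 0.0
top module_orange [([0.558, -0.063, 0.036], 0.78), ([0.479, -0.141, 0.044], 0.67), ([0.527, 0.065, 0.098], 0.19)]
top module_blue [([0.45, -0.306, 0.035], 0.91)]
top tray [([0.449, -0.309, 0.035], 0.74), ([0.532, 0.15, 0.034], 0.57)]
top plunger_top [([0.527, 0.065, 0.095], 0.72), ([0.452, -0.307, 0.034], 0.54)]
scene module_orange [([0.562, -0.065, 0.042], 0.73), ([0.487, -0.13, 0.04], 0.69)]
scene module_blue [([0.458, -0.299, 0.034], 0.74)]
scene tray [([0.543, 0.169, 0.036], 0.85)]
scene plunger_top []
```

View pics/top1.png

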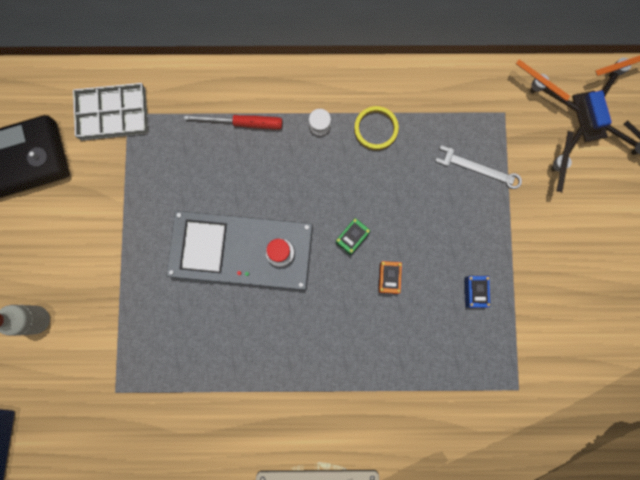

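View pics/scene1.png

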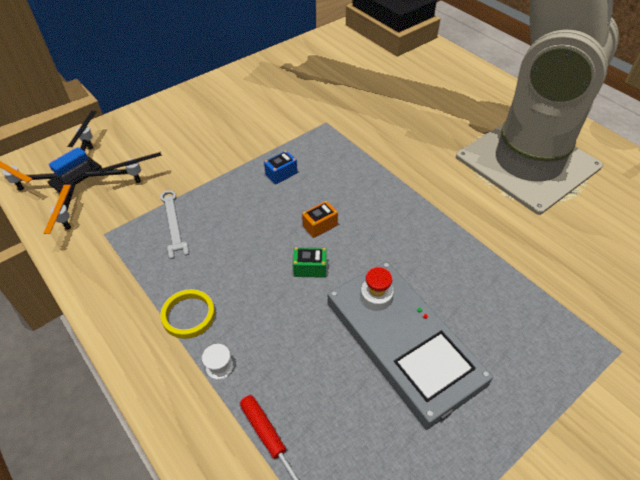

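The top view shows orange at (391,278), the green look-alike at (352,237), blue at (479,292), the tray at (204,247) and the red cap at (279,250). The scene view agrees. Next I'll work out the geometry.

```bash
python3 - <<'E'
from h import *
from scipy.spatial.transform import Rotation as Ro
p=camera("top"); X=cloud(p); hsv=cv2.cvtColor(p["img"],cv2.COLOR_RGB2HSV).astype(int)
def blob(u,v,r,m):
    w=np.zeros((480,640),bool); w[v-r:v+r,u-r:u+r]=1; return w&m&(p["depth"]>0)
def rect(n,m):
    pts=X[m]; r=cv2.minAreaRect((pts[:,:2]*1000).astype(np.float32)); 
    print(n,m.sum(),np.round(r[0],1),np.round(r[1],1),"ang",round(r[2],1),"zmed",np.median(pts[:,2]).round(4), "mean",pts.mean(0).round(4))
rect("orange",blob(391,278,25,(X[:,:,2]>0.033)))
rect("blue",blob(479,292,25,(X[:,:,2]>0.033)))
rect("green",blob(352,237,25,(X[:,:,2]>0.033)))
rect("cap",blob(279,250,25,(X[:,:,2]>0.088)))
rect("trayfloor",blob(204,247,30,(hsv[:,:,2]>170)&(hsv[:,:,1]<40)&(X[:,:,2]>.03)&(X[:,:,2]<.045)))
m=np.zeros((480,640),bool); m[205:300,160:325]=1
rect("plinth",m&(X[:,:,2]>0.02)&(p["depth"]>0))
print("tool x,y axes",Ro.from_quat(manip.get_obs()["ee_rot"]).as_matrix()[:,:2].T.round(4))
E
```

```text
orange 656 [ 479.  -141.9] [39.8 60.1] ang 86.8 zmed 0.0414 mean [ 0.4787 -0.1416  0.0414]
blue 663 [ 450.5 -310.9] [42.7 57.4] ang 89.9 zmed 0.0413 mean [ 0.4504 -0.3096  0.0413]
green 640 [559.5 -70.5] [40.  60.5] ang 49.6 zmed 0.0412 mean [ 0.559  -0.0704  0.0411]
cap 441 [525.2  69.5] [42.4 42.5] ang 26.5 zmed 0.0962 mean [0.5249 0.069  0.0961]
trayfloor 1626 [540. 219.] [71.  88.1] ang 83.9 zmed 0.0365 mean [0.5397 0.2192 0.0366]
plinth 9310 [534.  150.9] [274.  130.7] ang 84.2 zmed 0.0366 mean [0.532  0.1479 0.0398]
tool x,y axes [[ 9.370e-01  3.493e-01  0.000e+00]
 [ 3.493e-01 -9.370e-01  1.000e-04]]
```

Request:
{"op": "carry_out", "data": {"deltas": [[0.22, -0.18, 0, 0, 1], [0.44, -0.36, 0, 0, 1], [0.67, -0.54, 0, 0, 1], [0.887, -0.72, 0, 0, 1]]}}

```text
clock: 1.05
position: [0.306, -0.4366, 0.2535]
ee_rot: [0.984, 0.178, 0.0, 0.0]
ft_force: [-0.4, -0.3, 0.1]
grip_width: 1.003
grasp_force: 0.0
```

Request:
{"op": "carry_out", "data": {"deltas": [[0.22, -0.18, 0, 0, 1], [0.44, -0.36, 0, 0, 1], [0.67, -0.54, 0, 0, 1], [0.887, -0.72, 0, 0, 1]]}}

```text
clock: 1.55
position: [0.3929, -0.289, 0.2536]
ee_rot: [0.984, 0.178, 0.0, 0.0]
ft_force: [-0.3, -0.7, 0.0]
grip_width: 0.999
grasp_force: 0.0
```

Request:
{"op": "carry_out", "data": {"deltas": [[0.22, -0.18, 0, 0.2, 1], [0.44, -0.36, 0.1, 0.4, 1], [0.67, -0.54, 0.2, 0.6, 1], [0.887, -0.72, 0.3, 0.787, 1], [0.887, -0.72, 0.3, 0.787, 1], [0.887, -0.72, 0.3, 0.787, 1]]}}

```text
clock: 2.3
position: [0.479, -0.1432, 0.2085]
ee_rot: [1.0, -0.027, -0.0, 0.0]
ft_force: [-0.5, -0.2, -0.5]
grip_width: 0.998
grasp_force: 0.0
```

```bash
python3 - <<'E'
from h import *
from scipy.spatial.transform import Rotation as Ro
o=manip.get_obs(); print(o["clock"],o["position"].round(4) if hasattr(o["position"],"round") else o["position"])
R=Ro.from_quat(o["ee_rot"]).as_matrix(); print(R.round(4))
p=camera("wrist"); save(p,"w1"); X=cloud(p)
hsv=cv2.cvtColor(p["img"],cv2.COLOR_RGB2HSV).astype(int)
m=(X[:,:,2]>0.036)&(X[:,:,2]<0.048)&(p["depth"]>0)&(np.hypot(X[:,:,0]-.479,X[:,:,1]+.142)<.045)
pts=X[m]; r=cv2.minAreaRect((pts[:,:2]*1000).astype(np.float32)); print(m.sum(),r,np.median(pts[:,2]))
c=np.array([r[0][0]/1000,r[0][1]/1000,0]); print("tool delta",(R.T@(c-o["position"])).round(4))
E
```

```text
2.3 [ 0.479  -0.1432  0.2085]
[[ 9.985e-01 -5.460e-02 -0.000e+00]
 [-5.460e-02 -9.985e-01 -4.000e-04]
 [-0.000e+00  4.000e-04 -1.000e+00]]
3986 ((477.6400146484375, -141.67738342285156), (40.116432189941406, 60.241363525390625), 85.92445373535156) 0.04109691257535421
tool delta [-0.0015 -0.0015  0.2085]
```

View pics/w1.png

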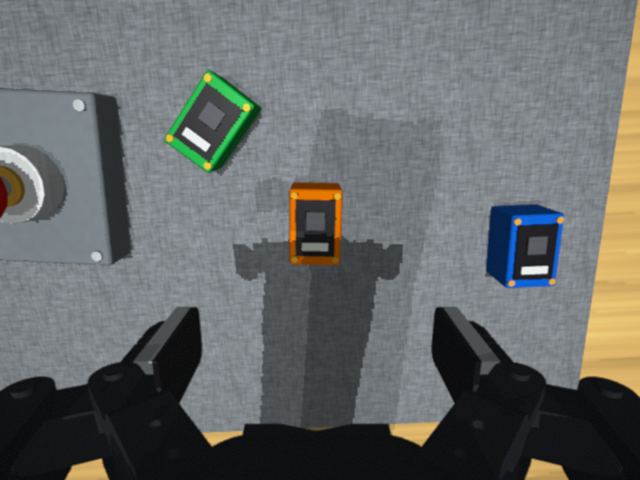

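The wrist view shows orange centred between the fingers at (316,225), with green and blue clear of the finger paths. Descending to grip.

Request:
{"op": "carry_out", "data": {"deltas": [[-0.01, -0.01, 0.25, 0.03, 1], [-0.01, -0.01, 0.5, 0.03, 1], [-0.01, -0.01, 0.8, 0.03, 1], [-0.01, -0.01, 0.9, 0.03, 1]], "force": 30}}

```text
clock: 2.85
position: [0.4762, -0.142, 0.0716]
ee_rot: [0.999, -0.036, -0.001, -0.0]
ft_force: [0.2, 0.5, -0.2]
grip_width: 1.0
grasp_force: 0.0
```

Request:
{"op": "carry_out", "data": {"deltas": [[0, 0, 0.1, 0, 1], [0, 0, 0.2, 0, 1], [0, 0, 0.243, 0, 1], [0, 0, 0.243, 0, 1], [0, 0, 0.243, 0, -1], [0, 0, 0.243, 0, -1], [0, 0, 0.243, 0, -1], [0, 0, 0.243, 0, -1], [0, 0, 0.243, 0, -1], [0, 0, 0.243, 0, -1], [0, 0, 0.243, 0, -1], [0, 0, 0.243, 0, -1]]}}

```text
clock: 4.35
position: [0.4781, -0.1412, 0.0373]
ee_rot: [0.999, -0.036, 0.0, 0.0]
ft_force: [-1.3, 0.6, 5.6]
grip_width: 0.46
grasp_force: 31.3
```

Request:
{"op": "carry_out", "data": {"deltas": [[0, 0, -0.15, 0, -1], [0, 0, -0.4, 0, -1], [0, 0, -0.65, 0, -1], [0, 0, -0.9, 0, -1], [0, 0, -0.9, 0, -1]]}}

```text
clock: 4.97
position: [0.4792, -0.1414, 0.1744]
ee_rot: [0.999, -0.036, 0.002, 0.001]
ft_force: [-0.6, 1.4, -1.1]
grip_width: 0.464
grasp_force: 30.6
```

Request:
{"op": "carry_out", "data": {"deltas": [[0.02, -0.15, 0, 0, -1], [0.04, -0.35, 0, 0, -1], [0.06, -0.6, 0, 0, -1], [0.08, -0.808, 0, 0, -1]]}}

```text
clock: 5.48
position: [0.4977, -0.0196, 0.1706]
ee_rot: [0.999, -0.035, -0.001, -0.0]
ft_force: [-0.1, 0.5, -1.1]
grip_width: 0.463
grasp_force: 30.6
```

Request:
{"op": "carry_out", "data": {"deltas": [[0.02, -0.2, 0, 0, -1], [0.04, -0.4, 0, 0, -1], [0.06, -0.6, 0, 0, -1], [0.08, -0.808, 0, 0, -1]]}}

```text
clock: 5.98
position: [0.5183, 0.0997, 0.1705]
ee_rot: [0.999, -0.036, -0.001, 0.0]
ft_force: [0.1, 0.2, -0.5]
grip_width: 0.464
grasp_force: 30.6
```

Request:
{"op": "carry_out", "data": {"deltas": [[0.02, -0.2, 0, 0, -1], [0.04, -0.4, 0, 0, -1], [0.06, -0.6, 0, 0, -1], [0.08, -0.75, 0, 0, -1], [0.08, -0.808, 0, 0, -1], [0.08, -0.808, 0, 0, -1], [0.08, -0.808, 0, 0, -1]]}}

```text
clock: 6.85
position: [0.5395, 0.2178, 0.1715]
ee_rot: [0.999, -0.036, -0.0, 0.0]
ft_force: [-0.1, -1.2, -1.2]
grip_width: 0.462
grasp_force: 30.6
```

```bash
python3 - <<'E'
from h import *
p=camera("scene"); save(p,"s2")
X=cloud(p); hsv=cv2.cvtColor(p["img"],cv2.COLOR_RGB2HSV).astype(int)
m=(hsv[:,:,0]>5)&(hsv[:,:,0]<20)&(hsv[:,:,1]>190)&(np.hypot(X[:,:,0]-.54,X[:,:,1]-.219)<.06)&(X[:,:,2]>.08)
print(m.sum(), X[m].min(0),X[m].max(0), np.percentile(X[m][:,2],[2,98]))
E
```

```text
705 [0.51872431 0.19779976 0.13374839] [0.57170303 0.23842706 0.22309596] [0.13870053 0.17600393]
```

View pics/s2.png

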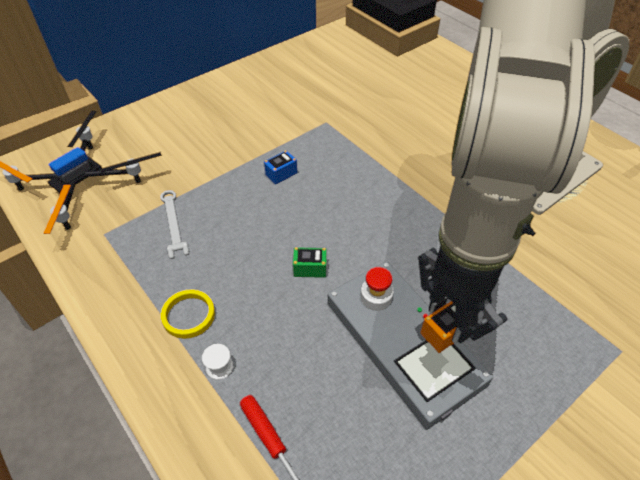

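The module at (437,327) is held upright above the tray. Lowering it.

Request:
{"op": "carry_out", "data": {"deltas": [[0, 0, 0.15, 0, -1], [0, 0, 0.3, 0, -1], [0, 0, 0.45, 0, -1], [0, 0, 0.55, 0, -1], [0, 0, 0.6, 0, -1], [0, 0, 0.62, 0, -1], [0, 0, 0.62, 0, -1], [0, 0, 0.62, 0, -1]]}}

```text
clock: 7.9
position: [0.5398, 0.2192, 0.0794]
ee_rot: [0.999, -0.035, 0.0, -0.0]
ft_force: [-0.1, -0.4, -1.1]
grip_width: 0.464
grasp_force: 30.6
```

Request:
{"op": "carry_out", "data": {"deltas": [[0, 0, 0.005, 0, -1], [0, 0, 0.01, 0, -1], [0, 0, 0.015, 0, -1], [0, 0, 0.02, 0, -1], [0, 0, 0.02, 0, -1], [0, 0, 0.02, 0, -1]]}}

```text
clock: 8.65
position: [0.5395, 0.2191, 0.0758]
ee_rot: [0.999, -0.035, 0.0, 0.0]
ft_force: [-0.7, -0.9, -1.0]
grip_width: 0.464
grasp_force: 30.6
```

Request:
{"op": "carry_out", "data": {"deltas": [[0, 0, 0.004, 0, -1], [0, 0, 0.008, 0, -1], [0, 0, 0.011, 0, -1], [0, 0, 0.011, 0, -1], [0, 0, 0.011, 0, -1]]}}

```text
clock: 9.28
position: [0.5394, 0.2191, 0.0742]
ee_rot: [0.999, -0.035, 0.0, 0.0]
ft_force: [-0.2, 0.3, -0.7]
grip_width: 0.462
grasp_force: 30.6
```

Request:
{"op": "carry_out", "data": {"deltas": [[0, 0, 0.003, 0, -1], [0, 0, 0.006, 0, -1], [0, 0, 0.006, 0, -1], [0, 0, 0.006, 0, -1]]}}

```text
clock: 9.78
position: [0.5395, 0.2191, 0.0734]
ee_rot: [0.999, -0.036, 0.0, 0.0]
ft_force: [-1.6, -1.4, 1.8]
grip_width: 0.462
grasp_force: 30.9
```

Force has turned positive, so the module is on the floor. Releasing and rising.

Request:
{"op": "carry_out", "data": {"deltas": [[0, 0, 0, 0, 0.0], [0, 0, 0, 0, 0.1], [0, 0, 0, 0, 0.2], [0, 0, 0, 0, 0.4], [0, 0, 0, 0, 0.6], [0, 0, 0, 0, 0.6], [0, 0, -0.1, 0, 0.6], [0, 0, -0.3, 0, 0.6], [0, 0, -0.6, 0, 0.6], [0, 0, -0.9, 0, 0.6], [0, 0, -0.9, 0, 0.6]]}}

```text
clock: 11.15
position: [0.541, 0.2203, 0.2132]
ee_rot: [0.999, -0.035, 0.003, -0.001]
ft_force: [0.3, -0.4, -0.9]
grip_width: 0.798
grasp_force: 0.0
```

```bash
python3 - <<'E'
from h import *
from scipy.spatial.transform import Rotation as Ro
p=camera("wrist"); save(p,"w2"); X=cloud(p)
def rect(n,m):
    pts=X[m&(p["depth"]>0)]; r=cv2.minAreaRect((pts[:,:2]*1000).astype(np.float32)); print(n,len(pts),r,np.median(pts[:,2])); return r
d=np.hypot(X[:,:,0]-.54,X[:,:,1]-.219)
rect("mod",(d<.05)&(X[:,:,2]>.068)&(X[:,:,2]<.09))
o=manip.get_obs(); R=Ro.from_quat(o["ee_rot"]).as_matrix(); print(o["position"])
m=(np.hypot(X[:,:,0]-.525,X[:,:,1]-.069)<.04)&(X[:,:,2]>.09)&(X[:,:,2]<.105)
if m.sum()>50: rect("cap",m)
c=np.array([.525,.0695,.096]); print("tool delta",R.T@(c-o["position"]))
E
```

```text
mod 4893 ((539.3953857421875, 219.39027404785156), (40.0848274230957, 59.64825439453125), 85.95335388183594) 0.077127087404245
[0.54018393 0.21961587 0.21074863]
cap 3636 ((524.17529296875, 70.6560287475586), (43.19184875488281, 42.91791534423828), 3.3059065341949463) 0.09606908115734628
tool delta [-0.00494768  0.15095482  0.11454579]
```

View pics/w2.png

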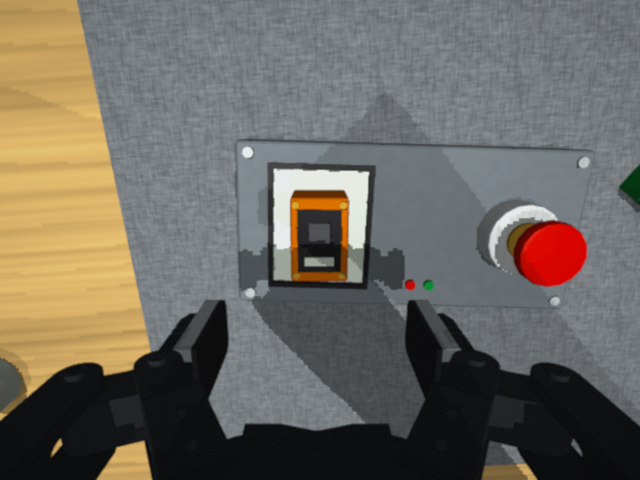

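The module stands in the tray at (320,238), clear of the lip, and the cap is at (550,253). Moving above the cap with the fingers shut.

Request:
{"op": "carry_out", "data": {"deltas": [[-0.01, 0.25, 0, 0, 0.5], [-0.02, 0.5, 0, 0, -1], [-0.03, 0.75, 0, 0, -1], [-0.035, 1.0, 0, 0, -1], [-0.035, 1.0, 0.2, 0, -1], [-0.035, 1.0, 0.4, 0, -1], [-0.035, 1.0, 0.5, 0, -1], [-0.035, 1.0, 0.5, 0, -1], [-0.035, 1.0, 0.5, 0, -1], [-0.035, 1.0, 0.5, 0, -1]]}}

```text
clock: 12.45
position: [0.5241, 0.07, 0.1343]
ee_rot: [0.999, -0.035, 0.001, -0.0]
ft_force: [0.6, 1.1, 0.4]
grip_width: 0.002
grasp_force: 0.0
```

Request:
{"op": "carry_out", "data": {"deltas": [[0, 0, 0.05, 0, -1], [0, 0, 0.1, 0, -1], [0, 0, 0.14, 0, -1], [0, 0, 0.17, 0, -1], [0, 0, 0.17, 0, -1], [0, 0, 0.17, 0, -1]]}}

```text
clock: 13.2
position: [0.5237, 0.0698, 0.1081]
ee_rot: [0.999, -0.036, 0.0, 0.0]
ft_force: [-1.6, -1.3, 6.8]
grip_width: 0.003
grasp_force: 3.6
```

Request:
{"op": "carry_out", "data": {"deltas": [[0, 0, 0.015, 0, -1], [0, 0, 0.03, 0, -1], [0, 0, 0.04, 0, -1], [0, 0, 0.05, 0, -1], [0, 0, 0.05, 0, -1], [0, 0, 0.05, 0, -1]]}}

```text
clock: 13.95
position: [0.5238, 0.0698, 0.1011]
ee_rot: [0.999, -0.036, 0.0, 0.0]
ft_force: [-3.9, -1.1, 11.4]
grip_width: -0.001
grasp_force: 6.1
```

Request:
{"op": "carry_out", "data": {"deltas": [[0, 0, 0.006, 0, -1], [0, 0, 0.012, 0, -1], [0, 0, 0.012, 0, -1], [0, 0, 0.012, 0, -1]]}}

```text
clock: 14.45
position: [0.5239, 0.0699, 0.0999]
ee_rot: [0.999, -0.036, 0.0, 0.0]
ft_force: [-7.0, -0.6, 19.7]
grip_width: -0.001
grasp_force: 9.8
```

Force has risen well above the 14 N spring range, with about 18 mm of travel, so this is the hard stop. Rising straight up.

Request:
{"op": "carry_out", "data": {"deltas": [[0, 0, 0.002, 0, -1], [0, 0, 0.002, 0, -1], [0, 0, -0.05, 0, -1], [0, 0, -0.1, 0, -1], [0, 0, -0.15, 0, -1], [0, 0, -0.3, 0, -1], [0, 0, -0.6, 0, -1], [0, 0, -0.9, 0, -1], [0, 0, -0.9, 0, -1], [0, 0, -0.9, 0, -1]]}}

```text
clock: 15.7
position: [0.5232, 0.0697, 0.2328]
ee_rot: [0.999, -0.036, -0.0, 0.0]
ft_force: [-0.3, 1.1, -1.5]
grip_width: -0.002
grasp_force: 0.0
```

```bash
python3 - <<'E'
from h import *
for n in ["scene","wrist"]:
    p=camera(n); X=cloud(p); save(p,n+"3"); ok=p["depth"]>0
    hsv=cv2.cvtColor(p["img"],cv2.COLOR_RGB2HSV).astype(int)
    red=((hsv[:,:,0]<4)|(hsv[:,:,0]>175))&(hsv[:,:,1]>180)
    m=ok&red&(np.hypot(X[:,:,0]-.5245,X[:,:,1]-.07)<.02)&(X[:,:,2]>.05)&(X[:,:,2]<.12)
    k=ok&(np.hypot(X[:,:,0]-.5395,X[:,:,1]-.219)<.02)&(X[:,:,2]<.1)
    b=ok&(np.hypot(X[:,:,0]-.45,X[:,:,1]+.31)<.015)
    print(n,*[(q.sum(),np.median(X[q],0).round(4) if q.any() else 0) for q in (m,k,b)])
E
```

```text
scene (np.int64(355), array([0.5254, 0.0716, 0.0953])) (np.int64(495), array([0.5398, 0.2202, 0.077 ])) (np.int64(111), array([ 0.4495, -0.3085,  0.0407]))
wrist (np.int64(2608), array([0.525 , 0.07  , 0.0961])) (np.int64(2523), array([0.5394, 0.2167, 0.0776])) (np.int64(0), 0)
```

View pics/scene3.png

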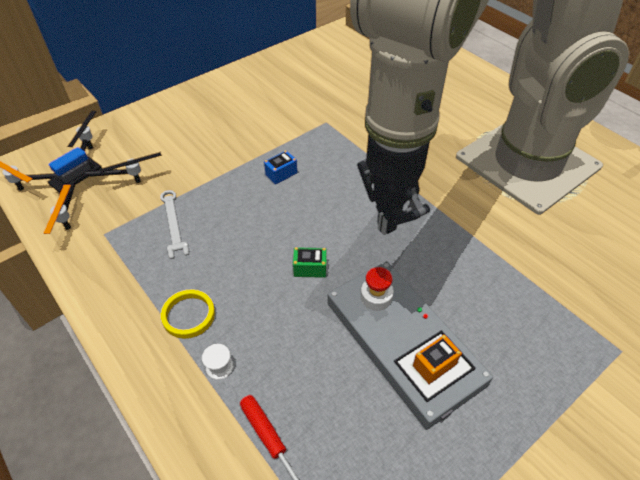

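The module stands in the tray at (437,358), the cap is back at 96 mm at (378,280), blue hasn't moved, and the arm is clear.

```bash
python3 -c "
from workcell import ticket
print(ticket.hand_in())"
```

```text
the job is handed in; nothing more can be done
None
```

The job is handed in, at about 16 s on the clock: the orange module stands released in the tray, the plunger was pressed to its second stop (about 20 N) and sprang back to 96 mm, and the blue module was not moved.

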